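Point-and-check two junction boxes

ROBOT

A 6-joint arm with a two-finger parallel gripper is mounted at the origin on the work surface. World frame = base frame: x ahead of the robot, y to its left, z up, the work surface at z = 0. Lengths are in m, angles in rad, forces in N, time in s.
With the tool pointing down it reaches from about 0.35 to 0.775 m from the base axis. Payload 5.5 kg.
Tool frame: the origin (TCP) lies at the very end of the fingers, on their centre line; the grasp point (between the pads) lies 19 mm behind it; z points along the fingers, y is the line along which they close (so a half turn about z gives the same grasp; the last joint's range is limited). The gripper opens to 85 mm and grips with 20 to 120 N. Pads are 22 mm wide; open, the fingers measure 114 mm over their backs; the gripper's body (76 mm by 85 mm) begins 54 mm behind the grasp point. The pads swing forward as they close: fully open they stand 13 mm farther back than shut.
Start: joints at [-1.472, 0.313, 0.046, 1.304, 0, 1.431], TCP at [0.136, -0.559, 0.231] pointing down, gripper open.
Joint ranges: [-2.76, 2.76], [-0.86, 1.69], [-1.03, 1.26], [-2.2, 2.34], [-1.47, 1.5], [-3.14, 3.14]. Speed limits (rad/s): [2.57, 2.57, 3.14, 3.14, 3.14, 3.14].

INTERFACE

Orientations are given as a unit quaternion [w, x, y, z].
In Python, from workcell import env gives the robot as it stands. The module is installed in compiled form; this text tells all that it offers.
- The arm moves only by the tool jog_arm, never from a script. Its argument "rows" is a list of rows, each a list of 6 numbers: the shift along the world's x, y, z in units of 40 mm (1.0 is 40 mm), then the turn, a rotation vector about the world's x, y, z in units of 6 degrees (1.0 is 6 degrees). In form: [[x, y, z, wx, wy, wz], ...]. A call has 1 to 12 rows; each row is the pose to reach, as a shift and turn from the pose commanded when the call began; what a row does not reach only later rows make up. A row lasts 1/12 s, in which the tool goes at most 41.7 mm and 7.16 degrees, less where a joint would pass 70% of its speed; a pose out of reach is approached as far as the arm can. A call with a gripper value outside its range is refused whole. "jaw" is the gripper command: -1 is fully open, 1 is shut, values between are in proportion, set as the call begins (left out, the last holds). The fingers move at their own pace and stop on an object; "force" is the grip in N (left out, the last holds). Time passes only in rows, so rows that repeat a pose let the fingers close. It gives the time, the measured TCP pose, the force, the opening and the grip force at its end, in the units of the state.
- env.get_state(): the state, without advancing time (a new reading comes with each control period).
- env.read_camera(name): name is "side" or "top" or "wrist"; returns a dict with "pixels" (400x640x3 uint8, red, green, blue), "mtx" (3x3 intrinsics, pixels), "k1" (the pictures are not rectified: a ray, as slopes to the right and down, at radius r is drawn at 1 + k1 r^2 times it, then the intrinsics apply), "cam_to_world" (4x4, takes a point from camera to world coordinates). Camera axes: x right, y up, looking along -z (the intrinsics and any distortion apply to the point x, -y, -z); pixel columns grow to the right and rows downward; lengths in m; the calibration is good to about 2 mm. A picture is of the moment at which its call begins. There is no depth.
- env.hand_in(): hands the job in; it is judged then, once.
The state is a dict: "clock": time; "joint_pos": joint angles; "qvel": joint speeds; "tau": joint torques, N m; "tcp_pos": TCP position; "orientation": TCP orientation; "wrist_force": force on the tool from outside, world axes, zero at the start; "ft_torque": the same for the moment, N m; "finger_gap": finger opening in m; "grip_force": force on a finger pad.
Only numpy, scipy, OpenCV 4.12 (cv2) and the standard library are available. Lean on these libraries where they do the work, as an engineer would, in place of code of your own. Each camera call takes 0.05 s, during which the arm holds its last target. There are 200 camera calls.

TASK

Do the pointing check of the wiring boxes: hold the fingertips a few centimetres above the middle of the small octagonal box and stay there for two full seconds, then point at the narrow rectangular switch box in the same way for two full seconds, and then press the check counter's button fully down and let it come up again to log the check. Touch none of the boxes and do not bring the fingertips low over either of the other two, even in passing; leave everything else where it lies.

Things in the scene. Friction and masses are not known exactly. Their poses are not given: they have to be found in the camera images.
- small_oct: The small octagonal junction box: bare zinc-plated steel, 72 mm across flats, open side up, loose on the desk, 44 mm high with its open mouth at the top; the origin is the centre of its underside and z points up, so the centre of the mouth is 44 mm above the origin.
- large_oct: The large octagonal junction box: bare zinc-plated steel, 96 mm across flats, open side up, loose on the desk, 44 mm high with its open mouth at the top; the origin is the centre of its underside and z points up, so the centre of the mouth is 44 mm above the origin.
- square_box: The square junction box: bare zinc-plated steel, 95 by 95 mm, open side up, loose on the desk, 44 mm high with its open mouth at the top; the origin is the centre of its underside and z points up, so the centre of the mouth is 44 mm above the origin.
- switch_box: The narrow rectangular switch box: bare zinc-plated steel, 104 mm (its x) by 56 mm (its y), open side up, loose on the desk, 44 mm high with its open mouth at the top; the origin is the centre of its underside and z points up, so the centre of the mouth is 44 mm above the origin.
- counter: The check counter: a plain grey housing 85 by 85 mm and 30 mm high, fixed to the desk, with one round black push button in the middle of its top. Origin at the centre of its underside, z up. The five things above stand about the middle of the desk in any arrangement, the boxes at any turn.
- log_button_top (a point): Centre of the top face of the check counter's button (36 mm in diameter), 52 mm above the desk when up.
- log_button (a joint): Travel of that button in m: 0 is up, 0.006 is fully down (about 5 N); it springs back by itself and is pressed straight down.
- tape_roll: Bystander: roll of black insulating tape lying flat, 62 mm across, 19 mm high; origin at the centre of its underside.
- terminal_strip: Bystander: black terminal strip, 62 by 24 mm, 20 mm high; origin at the centre of its underside, long side along x.
- pliers: Bystander: pliers with blue handles lying flat, about 190 mm long (along its x), 60 mm wide, 15 mm high; origin near the middle.
- tape_measure: Bystander: yellow and black tape measure standing on edge, about 75 by 35 mm, 60 mm high; origin at the centre of its underside.
- screwdriver: Bystander: screwdriver lying on the desk, 200 mm long along its x, about 30 mm high; origin within its length. Beyond it, towards the far edge of the desk, a pen cup (150 mm high) and a bottle (130 mm high) stand fixed.

How it is judged:
On the way, in this order (a step that is already met when the one before it is completed fails the run):
1. the fingertips dwell just above the middle of the small octagonal box (horizontal distance between the grasp point and small_oct below 0.028 m and z of the grasp point in the frame of small_oct between 0.066 and 0.132 m), for 1.5 s.
2. the fingertips dwell just above the middle of the switch box (horizontal distance between the grasp point and switch_box below 0.028 m and z of the grasp point in the frame of switch_box between 0.066 and 0.132 m), for 1.5 s.
3. the check counter's button is pressed fully down by the fingers (value of joint log_button above 0.0048 m and contact force between the fingers and counter above 0.5 N), for 0.05 s.
At the end, for the whole second after the job is handed in: Both boxes pointed at in order (1.5 s each, within 28 mm of the middle, fingertips about 5 to 65 mm over the rim), then the button pressed 4.8 mm or more; it is up again (1.5 mm), each box stands flat within 6 mm and each bystander rests within 15 mm of its start (value of joint log_button below 0.0015 m and distance of each of small_oct, large_oct, square_box, switch_box from where it was at the start of the episode below 0.006 m and linear speed of each of small_oct, large_oct, square_box, switch_box, tape_roll, terminal_strip, pliers, tape_measure, screwdriver below 0.02 m/s and angle between each of small_oct, large_oct, square_box, switch_box's own z axis and vertical below 0.1 rad and distance of each of tape_roll, terminal_strip, pliers, tape_measure, screwdriver from where it was at the start of the episode below 0.015 m); the robot touches nothing.
It fails at once if a junction box is touched, lifted or carried (contact force between any of the fingers, the arm and small_oct above 0.3 N or contact force between any of the fingers, the arm and large_oct above 0.3 N or contact force between any of the fingers, the arm and square_box above 0.3 N or contact force between any of the fingers, the arm and switch_box above 0.3 N).
It fails at once if a junction box is displaced (distance of any of small_oct, large_oct, square_box, switch_box from where it was at the start of the episode above 0.006 m).
It fails at once if the fingertips come down over the middle of one of the other two boxes ((horizontal distance between the grasp point and large_oct below 0.028 m and z of the grasp point in the frame of large_oct between 0.004 and 0.119 m) or (horizontal distance between the grasp point and square_box below 0.028 m and z of the grasp point in the frame of square_box between 0.004 and 0.119 m)).
It fails at once if a bystander is knocked or carried away (distance of any of tape_roll, terminal_strip, pliers, tape_measure, screwdriver from where it was at the start of the episode above 0.015 m).
It also fails if it takes over 53 s, if anything falls off the work surface, if the arm or the gripper's body presses on something with over 40 N, if the wrist force passes 120 N, or if a joint passes its speed limit or range.

## Working session

There is one attempt and no reset: what is moved stays moved. The work goes in short steps, Python scripts to look and compute and a tool call to move; the robot and the scene stay as the last step left them, time stands still between calls to the robot, and variables do not carry over. Pictures are saved under pics/ and viewed, at most 10 in all, crops included, and the job is handed in when it is done.

Besides the shell and the picture viewer there is one more tool, called after ">>>" as name(argument=value, ...), one argument or row to a line, values as JSON. jog_arm: Moves the arm, as the interface text tells. Its arguments: {"type":"object","properties":{"rows":{"type":"array","items":{"type":"array","items":{"type":"number"}}},"jaw":{"type":"number"},"force":{"type":"number"}},"required":["rows"]}

```bash
mkdir -p pics; cat > h.py <<'E'
import numpy as np, cv2
from workcell import env
def ray(c,u,v):
    K=np.array(c["mtx"]);d=np.array([(u-K[0,2])/K[0,0],(v-K[1,2])/K[1,1]]);s=d.copy()
    for _ in range(20): s=d/(1+c["k1"]*(s@s))
    M=np.array(c["cam_to_world"]);return M[:3,3],M[:3,:3]@np.array([s[0],-s[1],-1])
def onz(c,u,v,z):
    o,d=ray(c,u,v);return np.round(o+d*(z-o[2])/d[2],4)
E
python3 - <<'E'
from h import *
import pickle
for n in("top","side"):
    c=env.read_camera(n);pickle.dump(c,open(n+".pkl","wb"))
    cv2.imwrite(f"pics/{n}.png",cv2.resize(c["pixels"][:,:,::-1],(800,500)))
    print(n,np.round(c["cam_to_world"],3).tolist())
print(env.get_state())
E
```

```text
top [[-0.018, 0.986, -0.166, 0.445], [-1.0, -0.018, 0.003, 0.011], [-0.0, 0.166, 0.986, 1.093], [0.0, 0.0, 0.0, 1.0]]
side [[-0.698, 0.541, -0.468, 0.084], [-0.716, -0.521, 0.466, 0.539], [0.008, 0.66, 0.751, 0.886], [0.0, 0.0, 0.0, 1.0]]
{'clock': 0.1, 'joint_pos': array([-1.47160329e+00,  3.13962918e-01,  4.50975449e-02,  1.30358010e+00,
       -3.58215190e-05,  1.43118979e+00]), 'qvel': array([-5.26635487e-05, -2.80741929e-03,  1.67173063e-03,  3.03378464e-03,
        1.18137033e-03, -1.26302155e-04]), 'tau': array([ 2.23666131e-03, -4.81726170e+01,  2.99243420e+01,  1.26967742e-02,
       -1.37607235e-04,  9.57955081e-06]), 'tcp_pos': array([ 0.13594033, -0.55824104,  0.23047865]), 'orientation': array([-8.24767821e-04,  9.92879971e-01,  1.19116261e-01, -1.24626246e-06]), 'wrist_force': array([ 0.09468771, -0.37203413, -0.09106869]), 'ft_torque': array([-0.0057093 , -0.05109001,  0.0391516 ]), 'grip_force': 0.0, 'finger_gap': 0.0854480303635178}
```

View pics/top.png

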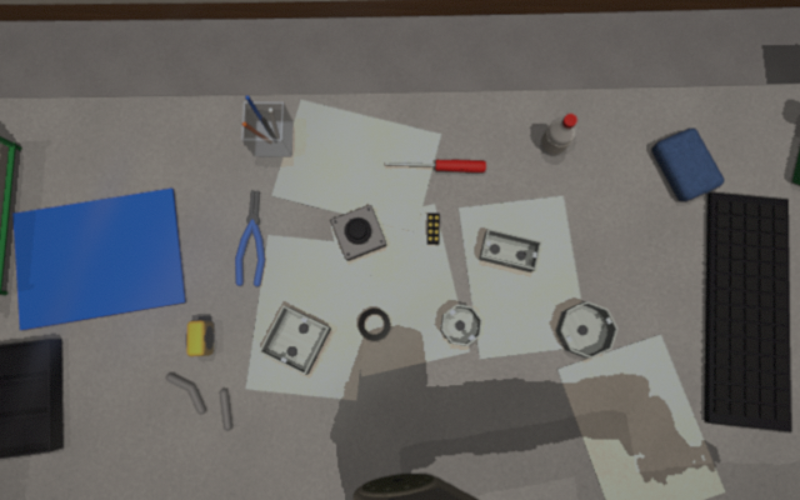

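View pics/side.png

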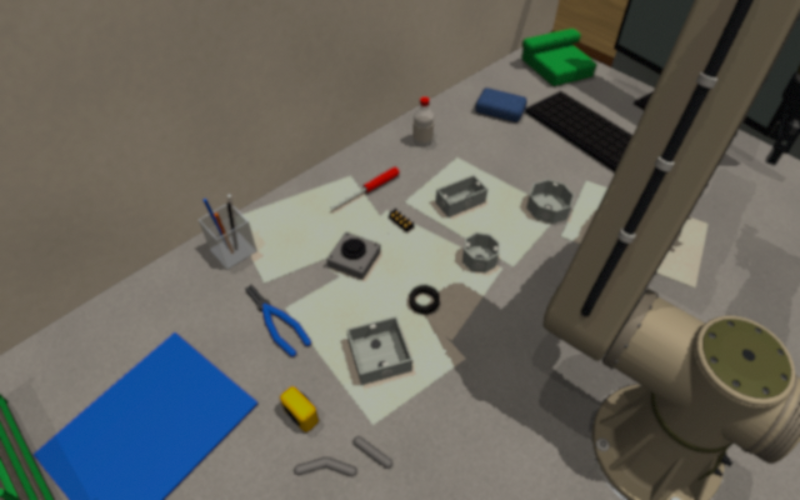

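The top view (800x500 scale) shows the small octagon at (460,324), the large one at (586,328), the switch box at (510,250), the square box at (296,338) and the button at (358,230). In the side view they are at (481,250), (550,200), (461,195), (379,348) and (353,247).

```bash
python3 - <<'E'
from h import *
import pickle
t=pickle.load(open("top.pkl","rb"));s=pickle.load(open("side.pkl","rb"))
P=dict(small=((460,324),(481,248),.040),large=((586,328),(550,200),.04),switch=((510,250),(461,195),.04),square=((296,338),(379,345),.04),button=((358,230),(353,245),.052),tape=((374,323),(424,299),.019),measure=((197,337),(300,405),.05),shaft=((400,163),(350,200),.02),strip=((433,228),(401,219),.02))
for k,(a,b,z) in P.items(): print(k,onz(t,a[0]*.8,a[1]*.8,z)[:2],onz(s,b[0]*.8,b[1]*.8,z)[:2])
E
```

```text
small [ 0.4778 -0.0919] [ 0.4732 -0.0924]
large [ 0.4665 -0.3235] [ 0.4558 -0.3143]
switch [ 0.6146 -0.1911] [ 0.6052 -0.1806]
square [0.4579 0.2107] [0.4532 0.2135]
button [0.656  0.0948] [0.6536 0.0982]
tape [0.4833 0.0682] [0.4762 0.0727]
measure [0.4633 0.3884] [0.4562 0.3873]
shaft [0.796  0.0138] [ 0.7818 -0.0028]
strip [ 0.6638 -0.048 ] [ 0.659  -0.0446]
```

>>> jog_arm(
  rows=[
    [0.2,0.3,0,0,0,0],
    [0.6,0.8,0,0,0,0],
    [1.0,1.4,0,0,0,0],
    [1.4,2.0,0,0,0,0],
    [1.8,2.5,0,0,0,0],
    [2.2,3.1,0,0,0,0],
    [2.6,3.6,0,0,0,0],
    [3.0,4.2,0,0,0,0],
    [3.4,4.7,0,0,0,0],
    [3.8,5.2,0,0,0,0],
    [4.1,5.6,0,0,0,0],
    [4.25,5.8,0,0,0,0],
  ],
  jaw=1,
)

```text
clock: 1.1
tcp_pos: [0.3068, -0.3246, 0.2311]
orientation: [-0.001, 0.993, 0.12, -0.0]
wrist_force: [0.3, 0.4, 0.7]
finger_gap: -0.0002
grip_force: 0.0
```

>>> jog_arm(
  rows=[
    [0.2,0.3,0,0,0,0],
    [0.6,0.8,0,0,0,0],
    [1.0,1.4,0,0,0,0],
    [1.4,2.0,0,0,0,0],
    [1.8,2.5,0,0,0,0],
    [2.2,3.1,0,0,0,0],
    [2.6,3.6,0,0,0,0],
    [3.0,4.2,0,0,0,0],
    [3.4,4.7,0,0,0,0],
    [3.8,5.2,0,0,0,0],
    [4.1,5.6,0,0,0,0],
    [4.25,5.85,0,0,0,0],
  ],
)

```text
clock: 2.1
tcp_pos: [0.4771, -0.0916, 0.231]
orientation: [-0.0, 0.993, 0.12, -0.0]
wrist_force: [0.2, -0.1, 0.4]
finger_gap: -0.0001
grip_force: 0.0
```

```bash
python3 - <<'E'
from h import *
s=env.get_state();print(s["clock"],s["tcp_pos"],s["joint_pos"])
c=env.read_camera("wrist");cv2.imwrite("pics/w1.png",c["pixels"][:,:,::-1])
K=np.array(c["mtx"]);M=np.array(c["cam_to_world"])
p=M[:3,:3].T@(np.array([.476,-.092,.044])-M[:3,3]);print(K@np.array([p[0],-p[1],-p[2]])/-p[2])
for q in [(320,200),(320,300),(400,200)]: print(q,onz(c,*q,.044))
E
```

```text
2.1 [ 0.47709791 -0.09159453  0.23096061] [-3.55131107e-01  1.40873758e-01 -1.76333914e-01  1.25367527e+00
  4.71952037e-05  2.54622412e+00]
[316.59271986 176.63922326   1.        ]
(320, 200) [ 0.4525 -0.1014  0.044 ]
(320, 300) [ 0.3332 -0.1311  0.044 ]
(400, 200) [ 0.4725 -0.1832  0.044 ]
```

View pics/w1.png

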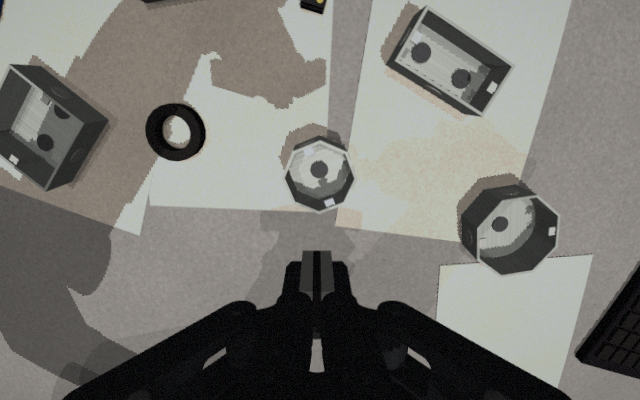

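The wrist view puts the small octagon's mouth at about (319,175), against (317,177) predicted. The estimate holds, so I'll descend and dwell. The switch box rim centre is at about (452,61).

>>> jog_arm(
  rows=[
    [0,0,-0.3,0,0,0],
    [0,0,-0.8,0,0,0],
    [0,0,-1.4,0,0,0],
    [0,0,-2.0,0,0,0],
    [0,0,-2.6,0,0,0],
    [0,0,-3.1,0,0,0],
    [0,0,-3.4,0,0,0],
    [0,0,-3.6,0,0,0],
    [0,0,-3.6,0,0,0],
    [0,0,-3.6,0,0,0],
    [0,0,-3.6,0,0,0],
    [0,0,-3.6,0,0,0],
  ],
)

```text
clock: 3.15
tcp_pos: [0.4768, -0.0932, 0.0884]
orientation: [0.001, 0.993, 0.119, 0.001]
wrist_force: [0.4, 0.2, -0.6]
finger_gap: -0.0001
grip_force: 0.0
```

>>> jog_arm(
  rows=[
    [0,0,0,0,0,0],
    [0,0,0,0,0,0],
    [0,0,0,0,0,0],
    [0,0,0,0,0,0],
    [0,0,0,0,0,0],
    [0,0,0,0,0,0],
    [0,0,0,0,0,0],
    [0,0,0,0,0,0],
    [0,0,0,0,0,0],
    [0,0,0,0,0,0],
    [0,0,0,0,0,0],
    [0,0,0,0,0,0],
  ],
)

```text
clock: 4.15
tcp_pos: [0.476, -0.0927, 0.0873]
orientation: [0.0, 0.993, 0.119, -0.0]
wrist_force: [0.2, 0.3, -0.4]
finger_gap: 0.0002
grip_force: 0.0
```

>>> jog_arm(
  rows=[
    [0,0,0,0,0,0],
    [0,0,0,0,0,0],
    [0,0,0,0,0,0],
    [0,0,0,0,0,0],
    [0,0,0,0,0,0],
    [0,0,0,0,0,0],
    [0,0,0,0,0,0],
    [0,0,0,0,0,0],
    [0,0,0,0,0,0],
    [0,0,0,0,0,0],
    [0,0,0,0,0,0],
    [0,0,0,0,0,0],
  ],
)

```text
clock: 5.15
tcp_pos: [0.476, -0.0927, 0.0873]
orientation: [0.0, 0.993, 0.119, -0.0]
wrist_force: [0.3, 0.1, 0.2]
finger_gap: -0.0004
grip_force: 0.0
```

```bash
python3 - <<'E'
from h import *
print(env.get_state()["tcp_pos"])
c=env.read_camera("top");cv2.imwrite("pics/t2.png",cv2.resize(c["pixels"][130:330,180:500,::-1],(800,500)))
E
```

```text
[ 0.4759852  -0.09271751  0.0873181 ]
```

View pics/t2.png

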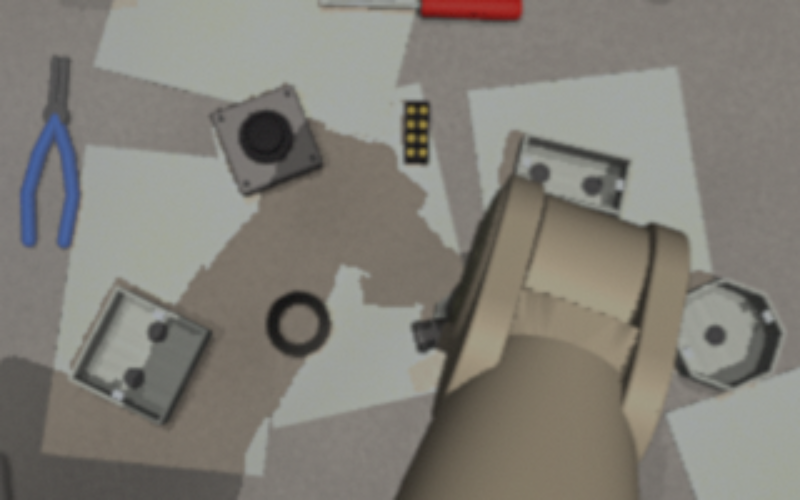

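The arm covers the small box after about 2.3 s of dwell. All boxes look unmoved in this crop. Next I'll rise, traverse and descend over the switch box.

>>> jog_arm(
  rows=[
    [0,0,0.3,0,0,0],
    [0,0,0.9,0,0,0],
    [0,0,1.5,0,0,0],
    [0.3,-0.2,1.9,0,0,0],
    [0.8,-0.6,2,0,0,0],
    [1.3,-0.9,2,0,0,0],
    [1.8,-1.3,2,0,0,0],
    [2.3,-1.6,2,0,0,0],
    [2.8,-2.0,2,0,0,0],
    [3.2,-2.3,2,0,0,0],
    [3.4,-2.4,2,0,0,0],
    [3.4,-2.4,2,0,0,0],
  ],
)

```text
clock: 6.2
tcp_pos: [0.6135, -0.1901, 0.1665]
orientation: [0.0, 0.993, 0.119, 0.0]
wrist_force: [-1.2, -0.6, -0.6]
finger_gap: 0.0
grip_force: 0.0
```

```bash
python3 - <<'E'
from h import *
s=env.get_state();print(s["clock"],s["tcp_pos"],s["joint_pos"])
c=env.read_camera("wrist");cv2.imwrite("pics/w2.png",c["pixels"][:,:,::-1])
K=np.array(c["mtx"]);M=np.array(c["cam_to_world"])
for P in ([.612,-.188,.044],[.655,.096,.052]):
  p=M[:3,:3].T@(np.array(P)-M[:3,3]);print(K@np.array([p[0],-p[1],-p[2]])/-p[2])
E
```

```text
6.2 [ 0.61346325 -0.19005472  0.16646259] [-4.25249272e-01  4.67056212e-01  1.15031301e-01  1.21828602e+00
 -1.48965718e-04  2.47847105e+00]
[313.67015584 194.77789003   1.        ]
[-60.28162545  52.03103284   1.        ]
```

View pics/w2.png

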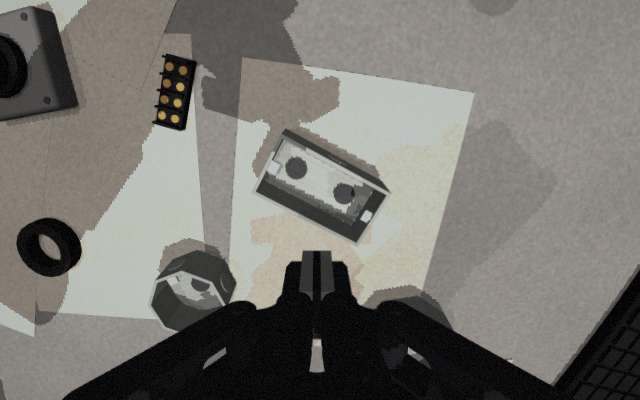

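The switch box rim centre is at about (322,189), a few mm from the prediction of (314,195). I'll shift slightly, descend and dwell.

>>> jog_arm(
  rows=[
    [0,0,-0.2,0,0,0],
    [0.05,-0.1,-0.6,0,0,0],
    [0.05,-0.1,-1.1,0,0,0],
    [0.05,-0.1,-1.6,0,0,0],
    [0.05,-0.1,-1.9,0,0,0],
    [0.05,-0.1,-2,0,0,0],
    [0.05,-0.1,-2,0,0,0],
    [0.05,-0.1,-2,0,0,0],
    [0.05,-0.1,-2,0,0,0],
    [0.05,-0.1,-2,0,0,0],
    [0.05,-0.1,-2,0,0,0],
    [0.05,-0.1,-2,0,0,0],
  ],
)

```text
clock: 7.25
tcp_pos: [0.6144, -0.1929, 0.0881]
orientation: [0.0, 0.993, 0.119, 0.001]
wrist_force: [-0.7, 0.3, 0.1]
finger_gap: -0.0003
grip_force: 0.0
```

>>> jog_arm(
  rows=[
    [0,0,0,0,0,0],
    [0,0,0,0,0,0],
    [0,0,0,0,0,0],
    [0,0,0,0,0,0],
    [0,0,0,0,0,0],
    [0,0,0,0,0,0],
    [0,0,0,0,0,0],
    [0,0,0,0,0,0],
    [0,0,0,0,0,0],
    [0,0,0,0,0,0],
    [0,0,0,0,0,0],
    [0,0,0,0,0,0],
  ],
)

```text
clock: 8.25
tcp_pos: [0.614, -0.1927, 0.0873]
orientation: [0.0, 0.993, 0.119, -0.0]
wrist_force: [0.5, -0.3, 0.7]
finger_gap: 0.0
grip_force: 0.0
```

>>> jog_arm(
  rows=[
    [0,0,0,0,0,0],
    [0,0,0,0,0,0],
    [0,0,0,0,0,0],
    [0,0,0,0,0,0],
    [0,0,0,0,0,0],
    [0,0,0,0,0,0],
    [0,0,0,0,0,0],
    [0,0,0,0,0,0],
    [0,0,0,0,0,0],
    [0,0,0,0,0,0],
    [0,0,0,0,0,0],
    [0,0,0,0,0,0],
  ],
)

```text
clock: 9.25
tcp_pos: [0.614, -0.1927, 0.0873]
orientation: [0.0, 0.993, 0.119, 0.0]
wrist_force: [1.5, 0.0, 0.7]
finger_gap: 0.0
grip_force: 0.0
```

>>> jog_arm(
  rows=[
    [0,0,0.3,0,0,0],
    [0,0,0.9,0,0,0],
    [0,0,1.5,0,0,0],
    [0,0.2,2.0,0,0,0.2],
    [0.1,0.7,2.2,0,0,0.5],
    [0.2,1.2,2.2,0,0,0.9],
    [0.3,1.8,2.2,0,0,1.2],
    [0.4,2.4,2.2,0,0,1.5],
    [0.4,3.0,2.2,0,0,1.8],
    [0.5,3.5,2.2,0,0,2],
    [0.5,3.9,2.2,0,0,2],
    [0.5,4.0,2.2,0,0,2],
  ],
)

```text
clock: 10.25
tcp_pos: [0.6339, -0.0302, 0.1753]
orientation: [-0.0, 0.975, 0.223, -0.0]
wrist_force: [-0.3, 0.1, 0.3]
finger_gap: -0.0002
grip_force: 0.0
```

>>> jog_arm(
  rows=[
    [0,0.2,0,0,0,0.2],
    [0.1,0.6,0,0,0,0.5],
    [0.2,1.1,0,0,0,0.8],
    [0.3,1.6,0,0,0,1.1],
    [0.4,2.2,0,0,0,1.4],
    [0.5,2.7,0,0,0,1.7],
    [0.5,3.0,0,0,0,2],
    [0.5,3.2,0,0,0,2],
    [0.5,3.2,0,0,0,2],
    [0.5,3.2,0,0,0,2],
  ],
)

```text
clock: 11.08
tcp_pos: [0.6538, 0.0947, 0.1753]
orientation: [0.0, 0.947, 0.323, -0.0]
wrist_force: [-0.1, -0.6, 0.2]
finger_gap: 0.0001
grip_force: 0.0
```

```bash
python3 - <<'E'
from h import *
s=env.get_state();print(s["clock"],s["tcp_pos"],s["joint_pos"])
c=env.read_camera("wrist");cv2.imwrite("pics/w3.png",c["pixels"][:,:,::-1])
K=np.array(c["mtx"]);M=np.array(c["cam_to_world"])
for P in ([.655,.096,.052],):
  p=M[:3,:3].T@(np.array(P)-M[:3,3]);print(K@np.array([p[0],-p[1],-p[2]])/-p[2])
E
```

```text
11.0833 [0.6538333  0.09469976 0.17525094] [ 2.27358817e-02  5.00890072e-01  1.90687359e-01  1.26081397e+00
 -6.29278544e-04  2.50722169e+00]
[316.22817675 191.40939525   1.        ]
```

View pics/w3.png

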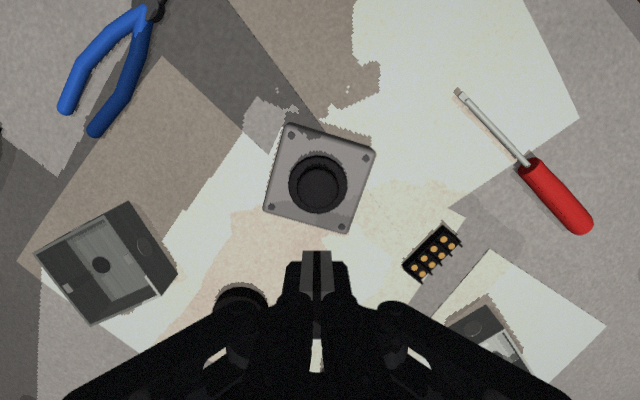

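The button top is at about (318,187), within 3 mm of the prediction. I'll go down to just above it, then press gently.

>>> jog_arm(
  rows=[
    [0,0,-0.3,0,0,0],
    [0.05,0,-0.8,0,0,0],
    [0.05,0,-1.4,0,0,0],
    [0.05,0,-2.0,0,0,0],
    [0.05,0,-2.5,0,0,0],
    [0.05,0,-2.8,0,0,0],
    [0.05,0,-2.9,0,0,0],
    [0.05,0,-2.9,0,0,0],
  ],
)

```text
clock: 11.8
tcp_pos: [0.6554, 0.0944, 0.0584]
orientation: [-0.0, 0.947, 0.322, -0.001]
wrist_force: [0.1, -0.6, -0.0]
finger_gap: -0.0002
grip_force: 0.0
```

>>> jog_arm(
  rows=[
    [0,0,-0.1,0,0,0],
    [0,0,-0.2,0,0,0],
    [0,0,-0.27,0,0,0],
    [0,0,-0.3,0,0,0],
    [0,0,-0.32,0,0,0],
    [0,0,-0.32,0,0,0],
    [0,0,-0.32,0,0,0],
  ],
)

```text
clock: 12.38
tcp_pos: [0.6572, 0.0952, 0.0476]
orientation: [0.001, 0.946, 0.323, 0.001]
wrist_force: [2.5, -1.4, 3.8]
finger_gap: 0.0
grip_force: 2.0
```

>>> jog_arm(
  rows=[
    [0,0,-0.05,0,0,0],
    [0,0,-0.1,0,0,0],
    [0,0,-0.13,0,0,0],
    [0,0,-0.13,0,0,0],
    [0,0,-0.13,0,0,0],
  ],
)

```text
clock: 12.8
tcp_pos: [0.6574, 0.0952, 0.0458]
orientation: [0.001, 0.946, 0.323, 0.002]
wrist_force: [-4.7, -1.7, 24.0]
finger_gap: -0.0003
grip_force: 11.8
```

24 N at 45.8 mm means the button is bottomed. Now release.

>>> jog_arm(
  rows=[
    [0,0,0.1,0,0,0],
    [0,0,0.3,0,0,0],
    [0,0,0.7,0,0,0],
    [0,0,1.2,0,0,0],
    [0,0,1.8,0,0,0],
    [0,0,2.3,0,0,0],
    [0,0,2.7,0,0,0],
    [0,0,2.9,0,0,0],
    [0,0,3,0,0,0],
    [0,0,3,0,0,0],
    [0,0,3,0,0,0],
    [0,0,3,0,0,0],
  ],
)

```text
clock: 13.8
tcp_pos: [0.655, 0.0953, 0.1596]
orientation: [-0.0, 0.946, 0.323, -0.001]
wrist_force: [0.3, 0.8, -0.4]
finger_gap: 0.0004
grip_force: 0.0
```

```bash
python3 - <<'E'
from h import *
s=env.get_state();print(s["clock"],s["tcp_pos"],s["wrist_force"])
print(env.hand_in())
E
```

```text
13.8 [0.65504797 0.09528507 0.15962414] [ 0.33704954  0.8146396  -0.42195584]
the job is handed in; nothing more can be done
None
```

I pointed at the small octagonal box and then the switch box for just over two seconds each, pressed the counter button to its stop and released it, and handed the job in at 13.8 s; hand-in returned no verdict.

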